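# Torque down a pedal's footswitch nut to the first click

## Robot

A 7-joint arm with a two-finger parallel gripper is mounted at the origin on the work surface. World frame = base frame: x ahead of the robot, y to its left, z up, the work surface at z = 0. Lengths are in m, angles in rad, forces in N, time in s.
With the tool pointing down it reaches from about 0.425 to 0.925 m from the base axis. Payload 6.8 kg.
Tool frame: the origin (TCP) lies midway between the tips of the shut fingers; the grasp point (between the pads) lies 19 mm behind it; z points along the fingers, y is the line along which they close (so a half turn about z gives the same grasp; the last joint's range is limited). The gripper opens to 85 mm and grips with 20 to 120 N. Pads are 22 mm wide; open, the fingers measure 114 mm over their backs; the gripper's body (76 mm by 85 mm) begins 54 mm behind the grasp point. The pads swing forward as they close: fully open they stand 13 mm farther back than shut.
Start: joints at [-1.327, 0.477, 0.022, 1.555, -0.011, 1.109, -0.083], TCP at [0.233, 0.634, 0.231] pointing down, gripper open.
Joint ranges: [-2.96, 2.96], [-0.34, 2.1], [-1.41, 1.46], [0.24, 2.44], [-1.37, 4.51], [0.17, 1.92], [-2.96, 2.96]. Speed limits (rad/s): [2.39, 2.39, 3.14, 3.14, 3.14, 3.14, 3.14].

## Interface

Orientations are given as a rotation vector (axis times angle).
In Python, from bench import r gives the robot as it stands.
- The arm moves only by the tool servo_tool, never from a script. Its arguments are lists of equal length, an entry for each row: "turn": the turn, a rotation vector about the world's x, y, z in units of 5 degrees (1.0 is 5 degrees), a list of three; "slide": the shift along the world's x, y, z in units of 30 mm (1.0 is 30 mm), a list of three; "hand": the opening, from 0 (shut) to 1 (fully open). In form: {"turn": [[rx, ry, rz], ...], "slide": [[dx, dy, dz], ...], "hand": [hand, ...]}. A call has 1 to 8 rows; each row is the pose to reach, as a shift and turn from the pose commanded when the call began; what a row does not reach only later rows make up. A row lasts 1/8 s, in which the tool goes at most 62.5 mm and 10.7 degrees, less where a joint would pass 70% of its speed; a pose out of reach is approached as far as the arm can. A call with a gripper value outside its range is refused whole. The fingers move at their own pace and stop on an object; "squeeze" is the grip in N (left out, the last holds). Time passes only in rows, so rows that repeat a pose let the fingers close. It gives the time, the measured TCP pose, the force, the opening and the grip force at its end, in the units of the state.
- r.get_obs(): the state, without advancing time (a new reading comes with each control period).
- r.grab_frame(name): name is "scene" or "top" or "wrist"; returns (picture, depth): 480x640x3 uint8, red, green, blue; 480x640 float32, m along the optical axis (not along the pixel's ray), 0 where there is no reading.
- r.get_calibration(name): a dict with "fovy" (degrees; the focal length in pixels is half the picture's height over the tangent of half this angle, whatever the lens; pixels are square), "cx", "cy" (the principal point, pixels), "k1" (the pictures are not rectified: a ray, as slopes to the right and down, at radius r is drawn at 1 + k1 r^2 times it, then the intrinsics apply), "R" (3x3) and "t" (3): a world point X has camera coordinates R X + t. Camera axes: x right, y down, z forward; pixel columns grow to the right and rows downward; lengths in m; the calibration is good to about 2 mm. A picture is of the moment at which its call begins: read the wrist's pose just before it. get_calibration takes no time and is no camera call; for the wrist camera it gives the pose at the moment of the call.
- r.hand_in(): hands the job in; it is judged then, once.
The state is a dict: "clock": time; "joints": joint angles; "qvel": joint speeds; "tau": joint torques, N m; "tcp_pos": TCP position; "orientation": TCP orientation; "contact_force": force on the tool from outside, world axes, zero at the start; "moment": the same for the moment, N m; "grip_width": finger opening in m; "gripper_force": force on a finger pad.
Only numpy, scipy, OpenCV 4.12 (cv2) and the standard library are available. Lean on these libraries where they do the work, as an engineer would, in place of code of your own. Each camera call takes 0.05 s, during which the arm holds its last target. There are 200 camera calls.

## Task

The footswitch nut of the pedal in the holding fixture still has to be tightened. Work the ratchet torque wrench that stands on it clockwise (seen from above), in short strokes between the two clamp studs, until its slip clutch clicks once; stop at that first click, because a second click over-tightens the nut. Then let go of the wrench, and leave the other things on the bench where they are.

Things in the scene. Friction and masses are not known exactly. Their poses are not given: they have to be found in the camera images.
- fixture: Steel base plate on the bench holding an aluminium guitar pedal (119 by 94 mm, top 51 mm up) under two strap clamps; fixed during the job, but its place and yaw vary. Origin at bench level under the footswitch nut. z up; +x points away from the wrench handle, over the pedal: at swing 0 the handle lies along -x. Base plate: x -123 to 83 mm, y +-88 mm.
- swing_axis (a point): Point on the upright axis of the footswitch nut and wrench, 83.5 mm above the bench, level with the middle of the handle; axes as the fixture's. The wrench's socket stays on the nut: the wrench can only swing about this axis, and stays where it is left. How far the nut is from its seat is not known: it takes 2 to 5 forward strokes.
- left_stud (a point): Top centre of the left (+y) clamp stud, 12 mm thick, 112 mm above the bench, 85 mm from the axis. The right one is its mirror image. They stand on either side of the handle's neck and stop its swing: there the handle goes stiff without a click.
- wrench (a joint): Swing of the handle in rad: 0 midway between the studs, growing clockwise seen from above (the tightening way), stopped at -0.31 and +0.31. Clockwise the ratchet drives the nut; anticlockwise its pawl only ticks back lightly (under 3 N at the grip). It has 18 teeth (0.35 rad): a full return picks up one new tooth, and part of a forward stroke may be empty.
- wrench_grip (a point): Centre of the wrench's black rubber grip, 155 mm from the axis: a level bar 108 mm long (102 to 210 mm from the axis), 24 mm wide, 26 mm high, its middle 83.5 mm above the bench, only low loose things (under 30 mm) on the bench below. Its x axis points along the handle towards the nut, z up.
- clutch_housing (a point): Centre of the top of the round clutch housing (58 mm across, 18 mm high, top 92.5 mm up) at the handle's nut end. Forward, a running nut takes 1 to 4 N at the grip. Once it is seated the force climbs over the next 0.05 to 0.15 rad of swing to some 12 to 15 N (2 N m); then the slip clutch gives: a click, at which the force suddenly falls to nearly nothing.
- head_index (a point): Outer end of the index bar on the ratchet head's cap (45 mm across, on the housing), 20 mm from the axis; x axis points to the axis. Each click leaves the head 7.5 degrees behind the handle for good: the angle between its x axis and the grip's is 0 at the start, 0.131 rad after one click, 0.262 after two. Short of a click it gives up to 0.065 rad and springs back when eased.
- bracket: Bystander: bent sheet-steel footswitch bracket, about 62 by 26 mm, 25 mm high; origin under its middle.
- pot: Bystander: cracked orange potentiometer, 24 mm across, 25 mm high with its shaft up; origin under its middle.
- iron_tip: Bystander: blackened copper soldering-iron tip lying on its side, 44 mm long, 8 mm thick; origin under its middle.
- battery_door: Bystander: chipped red plastic battery door lying flat, 58 by 32 mm, 4.5 mm thick; origin under its middle.
- spare_nut: Bystander: loose hexagon nut, 19 mm across corners, 5 mm high; origin under its middle.
- knob_cap: Bystander: black control knob, 19 mm across, 16 mm high; origin under its middle.
- spanner: Bystander: plain steel open spanner lying flat, 150 mm long; origin under its middle.

How it is judged:
At the end, for the whole second after the job is handed in: The slip clutch has clicked exactly once (the head's index bar stands one 0.131 rad step behind the handle, between 0.09 and 0.17 rad), which it can do only with the nut seated and tight; the wrench is let go and at rest, anywhere in its swing (angle between the x axis of head_index and the x axis of wrench_grip, either way round between 0.09 and 0.17 rad and velocity of joint wrench between -0.05 and 0.05 rad/s); the robot touches nothing.
It fails at once if the slip clutch goes over its second click (index bar more than 0.205 rad behind the handle): nut over-tightened (angle between the x axis of head_index and the x axis of wrench_grip, either way round above 0.205 rad).
It fails at once if a bystander is moved more than 30 mm (distance of any of bracket, pot, iron_tip, battery_door, spare_nut, knob_cap, spanner from where it was at the start of the episode above 0.03 m).
It also fails if it takes over 64 s, if anything falls off the work surface, if the arm or the gripper's body presses on something with over 40 N, if the wrist force passes 120 N, or if a joint passes its speed limit or range.

## Working session

There is one attempt and no reset: what is moved stays moved. The work goes in short steps, Python scripts to look and compute and a tool call to move; the robot and the scene stay as the last step left them, time stands still between calls to the robot, and variables do not carry over. Pictures are saved under pics/ and viewed, at most 10 in all, crops included, and the job is handed in when it is done.

Besides the shell and the picture viewer there is one more tool, called after "Emit:" as a command line: name --argument value ..., lists and objects as JSON in quotes. servo_tool: Moves the arm, as the interface text tells. Its arguments: {"type":"object","properties":{"turn":{"type":"array"},"slide":{"type":"array"},"hand":{"type":"array"},"squeeze":{"type":"number"}},"required":["turn","slide","hand"]}

```bash
mkdir -p pics
cat > h.py <<'E'
import numpy as np, cv2
from bench import r
def ray(c,u,v):
    f=240/np.tan(np.radians(c['fovy'])/2)
    d=np.array([(u-c['cx'])/f,(v-c['cy'])/f]); s=d.copy()
    for _ in range(20): s=d/(1+c['k1']*(s@s))
    R=np.array(c['R']);t=np.array(c['t'])
    return -R.T@t, R.T@np.array([s[0],s[1],1.])
def onz(c,u,v,z):
    o,d=ray(c,u,v); return o+d*(z-o[2])/d[2]
def proj(c,X):
    f=240/np.tan(np.radians(c['fovy'])/2)
    p=np.array(c['R'])@X+np.array(c['t']); s=p[:2]/p[2]; s=s*(1+c['k1']*(s@s))
    return s*f+[c['cx'],c['cy']]
E
python3 - <<'E'
from h import *
for n in('top','scene'):
    c=r.get_calibration(n); im,d=r.grab_frame(n); cv2.imwrite(f'pics/{n}0.png',im[...,::-1]); np.savez(f'{n}0.npz',im=im,d=d)
    print(n,{k:np.round(v,3).tolist() for k,v in c.items()})
o=r.get_obs(); print({k:np.round(v,3).tolist() for k,v in o.items()})
E
```

```text
top {'fovy': 50.855, 'cx': 320.96, 'cy': 237.164, 'k1': 0.03, 'R': [[0.112, -0.994, -0.006], [-0.967, -0.107, -0.232], [0.23, 0.032, -0.973]], 't': [-0.07, 0.624, 0.953]}
scene {'fovy': 55.126, 'cx': 316.618, 'cy': 236.215, 'k1': -0.054, 'R': [[-0.215, 0.977, -0.007], [0.634, 0.134, -0.762], [-0.743, -0.169, -0.648]], 't': [0.145, -0.288, 1.363]}
{'clock': 0.1, 'joints': [-1.327, 0.478, 0.022, 1.556, -0.011, 1.109, -0.083], 'qvel': [-0.001, -0.002, -0.0, -0.003, -0.001, -0.0, 0.001], 'tau': [0.004, -59.776, 1.614, -28.195, 0.013, 0.005, -0.0], 'tcp_pos': [0.232, 0.633, 0.23], 'orientation': [-0.55, -3.093, 0.003], 'contact_force': [-0.13, 0.631, -0.788], 'moment': [0.002, -0.05, 0.003], 'gripper_force': 0.0, 'grip_width': 0.086}
```

View pics/top0.png

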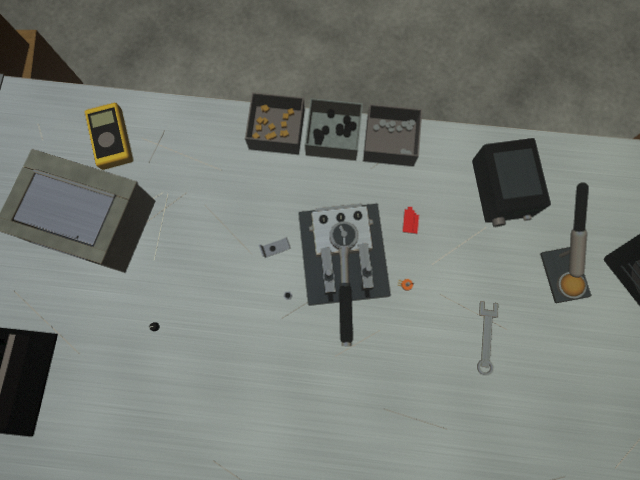

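View pics/scene0.png

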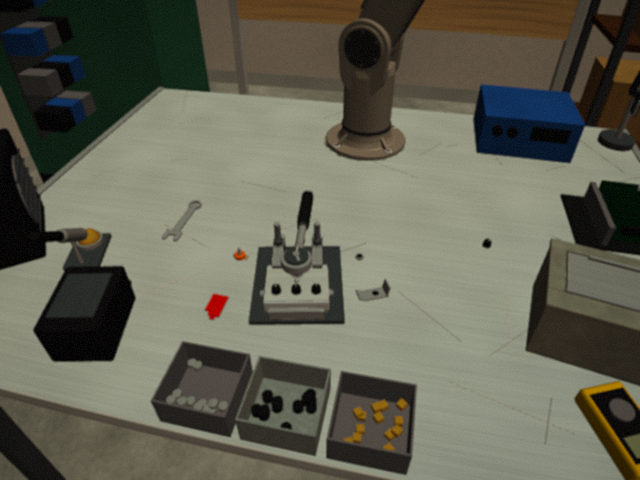

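The top view shows the housing at (344,235), the black grip running from (346,285) to (347,345), and the studs at about (327,255) and (365,252). The scene view shows the grip from (308,193) to (302,225), the housing at (297,262), and the stud tops at (278,227) and (317,225).

Run:
```python
from h import *
def near(c1,u1,c2,u2):
    o1,d1=ray(c1,*u1);o2,d2=ray(c2,*u2)
    A=np.stack([d1,-d2],1);s=np.linalg.lstsq(A,o2-o1,rcond=None)[0]
    p,q=o1+d1*s[0],o2+d2*s[1]; return (p+q)/2,np.linalg.norm(p-q)
ct,cs=[r.get_calibration(n) for n in('top','scene')]
ti=np.load('top0.npz');si=np.load('scene0.npz')
def grip(im,box):
    x0,y0,x1,y1=box;g=im[y0:y1,x0:x1].max(2)<60
    n,l,s,_=cv2.connectedComponentsWithStats(g.astype(np.uint8)); k=1+s[1:,4].argmax()
    v,u=np.nonzero(l==k);pts=np.stack([u+x0,v+y0],1).astype(np.float32)
    return cv2.minAreaRect(pts),pts
rt,pt=grip(ti['im'],(330,308,365,355)); print('top grip',rt)
rs,ps=grip(si['im'],(290,180,325,226)); print('scene grip',rs)
e_t=pt[pt[:,1]>=pt[:,1].max()-1].mean(0);e_s=ps[ps[:,1]<=ps[:,1].min()+1].mean(0)
print('end',near(ct,e_t,cs,e_s))
print('housing',onz(ct,344,235,.0925),onz(cs,297,260,.0925),near(ct,(344,235),cs,(297,260)))
print('gripctr z.0835+', onz(ct,*rt[0],.0965))
# axis direction of grip from top: pca line
vx,vy,x0,y0=cv2.fitLine(pt,cv2.DIST_L2,0,.01,.01).ravel()
a=onz(ct,x0-vx*20,y0-vy*20,.09);b=onz(ct,x0+vx*20,y0+vy*20,.09);print('grip line',a,b,np.degrees(np.arctan2(*(a-b)[[1,0]])))
for q in [(299,210),(380,204),(390,296),(308,305)]: print('plate',onz(ct,*q,.01))
a=cv2.resize(ti['im'][190:355,280:410],None,fx=3.6,fy=3.6,interpolation=2)
b=cv2.resize(si['im'][180:330,240:355],None,fx=3.9,fy=3.9,interpolation=2)
h=590;a=cv2.resize(a,(395,501));b=cv2.resize(b,(384,501))
cv2.imwrite('pics/z.png',np.hstack([a,b])[...,::-1])
```

```text
top grip ((346.0, 325.0), (34.0, 12.0), 90.0)
scene grip ((304.8919372558594, 208.64865112304688), (11.179131507873535, 34.52378845214844), 9.462322235107422)
end (array([ 0.42776901, -0.0738641 ,  0.08953375]), np.float64(0.0022168447961469356))
housing [ 0.63291261 -0.04641443  0.0925    ] [ 0.64240758 -0.04261398  0.0925    ] (array([ 0.63462449, -0.04572163,  0.08475268]), np.float64(0.0016392315804627934))
gripctr z.0835+ [ 0.45691474 -0.06797108  0.0965    ]
grip line [ 0.49635953 -0.06247679  0.09      ] [ 0.42149348 -0.07274984  0.09      ] 7.813275236536754
plate [0.69834574 0.05607781 0.01      ]
plate [ 0.73148886 -0.11887766  0.01      ]
plate [ 0.53272641 -0.15681214  0.01      ]
plate [0.49482313 0.01208688 0.01      ]
```

View pics/z.png

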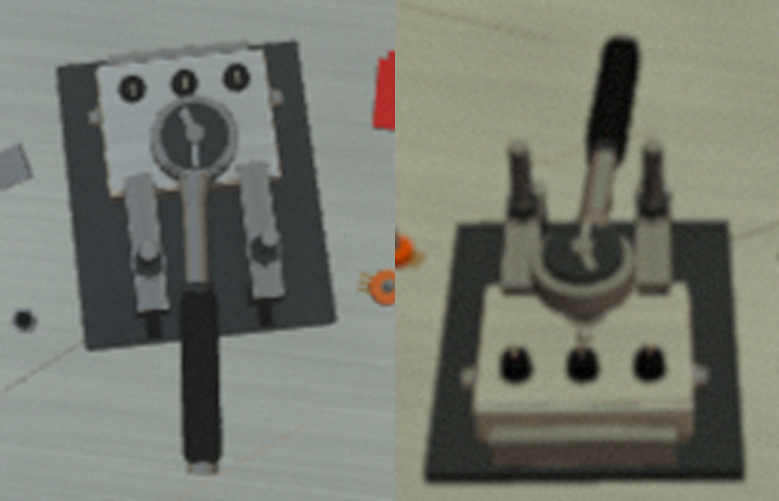

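Emit:
servo_tool --turn '[[0, 0, 0], [0, 0, 0], [0, 0, 1], [0, 0, 2], [0, 0, 3], [0, 0, 4], [0, 0, 5], [0, 0, 5.57]]' --slide '[[0, 0, 1.8], [0, 0, 3.6], [1.2, -1.6, 4], [2.4, -3.2, 4], [3.6, -4.8, 4], [4.8, -6.4, 4], [6, -8, 4], [7.2, -9.5, 4]]' --hand '[1, 1, 1, 1, 1, 1, 1, 1]' --squeeze 60

```text
clock: 1.1
tcp_pos: [0.4494, 0.3466, 0.3511]
orientation: [0.214, -3.134, 0.0]
contact_force: [-0.4, 0.8, 0.1]
grip_width: 0.0856
gripper_force: 0.0
```

Emit:
servo_tool --turn '[[0, 0, 0], [0, 0, 0], [0, 0, 0], [0, 0, 0], [0, 0, 0], [0, 0, 0], [0, 0, 0], [0, 0, 0]]' --slide '[[0.13, -1.9, 0], [0.26, -3.8, 0], [0.4, -5.7, -0.4], [0.55, -7.6, -0.8], [0.7, -9.5, -1.4], [0.8, -11.4, -2], [1.03, -13.2, -2.6], [1.03, -13.8, -3.4]]' --hand '[1, 1, 1, 1, 1, 1, 1, 1]'

```text
clock: 2.1
tcp_pos: [0.4794, -0.0692, 0.2491]
orientation: [-0.202, 3.134, -0.001]
contact_force: [-0.8, 0.4, 1.1]
grip_width: 0.0856
gripper_force: 0.0
```

Run:
```python
from h import *
c=r.get_calibration('wrist'); im,d=r.grab_frame('wrist'); cv2.imwrite('pics/w1.png',im[...,::-1]); np.savez('w1.npz',im=im,d=d)
o=r.get_obs();print(o['tcp_pos'],o['joints'],proj(c,np.array([.634,-.0465,.0925])),proj(c,np.array([.4804,-.0674,.0965])))
import json;json.dump({k:np.array(v).tolist() for k,v in c.items()},open('w1.json','w'))
```

```text
[ 0.47717559 -0.06993154  0.2459182 ] [-0.3740968   0.14218355  0.43389149  2.006131   -0.06791425  1.01153449
  1.7914884 ] [321.35384116 375.35431443] [320.71055294 222.71876165]
```

View pics/w1.png

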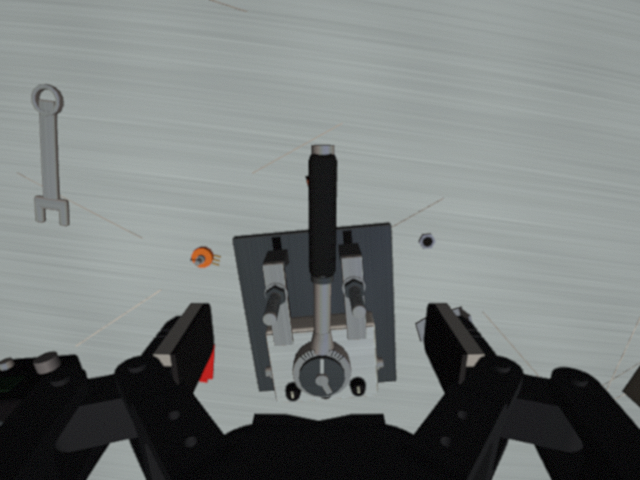

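The wrist view shows the housing at (321,375), matching its projection, and the grip along column 322 (rows 153–278), centred between the fingers. I'm descending.

Emit:
servo_tool --turn '[[0, 0, 0], [0, 0, 0], [0, 0, 0], [0, 0, 0], [0, 0, 0], [0, 0, 0]]' --slide '[[0, 0, -1.4], [0, 0, -2.8], [0, 0, -4.2], [0, 0, -5.4], [0, 0, -6.1], [0, 0, -6.1]]' --hand '[1, 1, 1, 1, 1, 1]'

```text
clock: 2.9
tcp_pos: [0.4784, -0.0644, 0.0652]
orientation: [0.212, -3.131, -0.001]
contact_force: [0.3, -0.2, 0.5]
grip_width: 0.0855
gripper_force: 0.0
```

Run:
```python
from h import *
c=r.get_calibration('wrist'); im,d=r.grab_frame('wrist'); cv2.imwrite('pics/w2.png',im[...,::-1])
o=r.get_obs();print(o['tcp_pos'],o['orientation'],o['contact_force'],proj(c,np.array([.634,-.0465,.0925])),proj(c,np.array([.4804,-.0674,.0965])))
```

```text
[ 0.47932737 -0.06468635  0.06629446] [ 2.11758026e-01 -3.13313957e+00 -5.41117634e-04] [-0.28365293  0.23632216 -0.90704585] [312.40519714 601.63487883] [309.65394576 354.2705465 ]
```

View pics/w2.png

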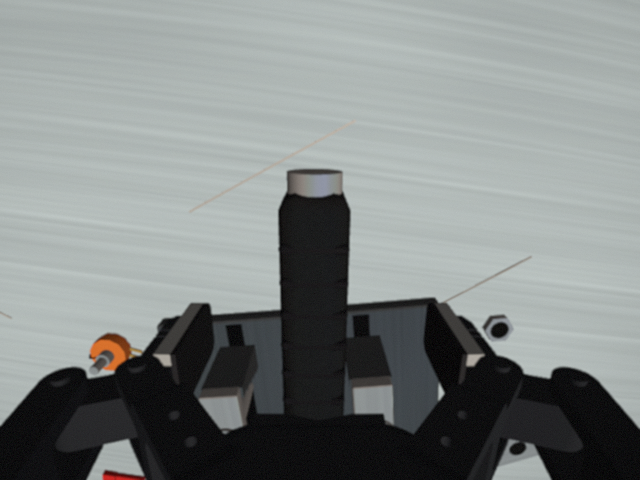

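The open fingers straddle the grip (centre column 315, jaws at about 190 and 455), so I'm closing.

Emit:
servo_tool --turn '[[0, 0, 0], [0, 0, 0], [0, 0, 0], [0, 0, 0], [0, 0, 0], [0, 0, 0]]' --slide '[[0, 0, 0], [0, 0, 0], [0, 0, 0], [0, 0, 0], [0, 0, 0], [0, 0, 0]]' --hand '[0, 0, 0, 0, 0, 0]' --squeeze 40

```text
clock: 3.7
tcp_pos: [0.4799, -0.0656, 0.0669]
orientation: [-0.209, 3.134, 0.0]
contact_force: [-1.2, -0.5, 6.9]
grip_width: 0.0237
gripper_force: 40.4
```

```bash
cat > plan.py <<'E'
# plan arc: from measured TCP, slides/turns for swing change ds
import sys; from h import *
A=np.array([.634,-.0465]); o=r.get_obs(); p=o['tcp_pos'][:2]; v=p-A
print('clock',round(o['clock'],2),'tcp',p.round(4),'R',np.linalg.norm(v).round(4),'phi',np.degrees(np.arctan2(-v[1],-v[0])).round(2),'F',np.round(o['contact_force'],1),'M',np.round(o['moment'],2),'w',o['grip_width'].round(4))
tan=np.array([v[1],-v[0]])/np.linalg.norm(v); print('tangential F on tool (cw +)',(np.array(o['contact_force'])[:2]@tan).round(2))
for ds in map(float,sys.argv[1:]):
    c,s=np.cos(-ds),np.sin(-ds); q=A+np.array([[c,-s],[s,c]])@v
    print(ds,'slide',((q-p)/.03).round(3),'turn z',(-np.degrees(ds)/5).round(3))
E
python3 plan.py -.36 -.2 -.1 .04 .08 .1 .2 .3
```

```text
Traceback (most recent call last):
  File "plan.py", line 4, in <module>
    print('clock',round(o['clock'],2),'tcp',p.round(4),'R',np.linalg.norm(v).round(4),'phi',np.degrees(np.arctan2(-v[1],-v[0])).round(2),'F',np.round(o['contact_force'],1),'M',np.round(o['moment'],2),'w',o['grip_width'].round(4))
                                                                                                                                                                                                            ^^^^^^^^^^^^^^^^^^^^^
AttributeError: 'float' object has no attribute 'round'
```

```bash
sed -i "s/,'w',o\['grip_width'\].round(4)//; s/(-np.degrees(ds)\/5).round(3)/round(-np.degrees(ds)\/5,3)/" plan.py; python3 plan.py -.36 -.3 -.2 -.1 .05 .1 .2
```

```text
clock 3.7 tcp [ 0.4799 -0.0656] R 0.1553 phi 7.05 F [-1.2 -0.5  6.9] M [-0.1   0.24 -0.17]
tangential F on tool (cw +) -0.32
-0.36 slide [ 0.553 -1.769] turn z 4.125
-0.3 slide [ 0.417 -1.49 ] turn z 3.438
-0.2 slide [ 0.229 -1.008] turn z 2.292
-0.1 slide [ 0.089 -0.51 ] turn z 1.146
0.05 slide [-0.025  0.258] turn z -0.573
0.1 slide [-0.038  0.516] turn z -1.146
0.2 slide [-0.024  1.033] turn z -2.292
```

Emit:
servo_tool --turn '[[0, 0, -0.57], [0, 0, -1.15], [0, 0, -1.15]]' --slide '[[-0.025, 0.258, 0], [-0.038, 0.516, 0], [-0.038, 0.516, 0]]' --hand '[0, 0, 0]'

```text
clock: 4.08
tcp_pos: [0.4787, -0.0501, 0.0669]
orientation: [-0.051, 3.14, -0.0]
contact_force: [-1.0, -1.5, 6.7]
grip_width: 0.0234
gripper_force: 40.5
```

```bash
python3 plan.py .05 .1
```

```text
clock 4.08 tcp [ 0.4787 -0.0501] R 0.1554 phi 1.34 F [-1.  -1.5  6.7] M [-0.32  0.24 -0.12]
tangential F on tool (cw +) -1.52
0.05 slide [0.    0.259] turn z -0.573
0.1 slide [0.014 0.517] turn z -1.146
```

Emit:
servo_tool --turn '[[0, 0, -0.57], [0, 0, -1.15], [0, 0, -1.15]]' --slide '[[0, 0.259, 0], [0.014, 0.517, 0], [0.014, 0.517, 0]]' --hand '[0, 0, 0]'

```text
clock: 4.45
tcp_pos: [0.4791, -0.0346, 0.0669]
orientation: [0.107, 3.139, -0.0]
contact_force: [-1.0, -2.2, 6.8]
grip_width: 0.0233
gripper_force: 40.6
```

```bash
python3 plan.py .04 -.1 -.2 -.3 -.4
```

```text
clock 4.45 tcp [ 0.4791 -0.0346] R 0.1553 phi -4.39 F [-1.  -2.2  6.8] M [-0.33  0.29 -0.23]
tangential F on tool (cw +) -2.29
0.04 slide [0.02  0.206] turn z -0.458
-0.1 slide [-0.014 -0.517] turn z 1.146
-0.2 slide [ 0.024 -1.034] turn z 2.292
-0.3 slide [ 0.114 -1.543] turn z 3.438
-0.4 slide [ 0.253 -2.042] turn z 4.584
```

Emit:
servo_tool --turn '[[0, 0, 1.15], [0, 0, 2.29], [0, 0, 3.44], [0, 0, 4.58], [0, 0, 4.58], [0, 0, 3.8], [0, 0, 3.21], [0, 0, 3.21]]' --slide '[[-0.014, -0.517, 0], [0.024, -1.034, 0], [0.114, -1.543, 0], [0.253, -2.042, 0], [0.253, -2.042, 0], [0.155, -1.71, 0], [0.094, -1.44, 0], [0.094, -1.44, 0]]' --hand '[0, 0, 0, 0, 0, 0, 0, 0]'

```text
clock: 5.45
tcp_pos: [0.4818, -0.0777, 0.0669]
orientation: [-0.329, 3.123, -0.001]
contact_force: [-1.3, -1.7, 6.7]
grip_width: 0.024
gripper_force: 42.9
```

```bash
python3 plan.py .05 .1
```

```text
clock 5.45 tcp [ 0.4818 -0.0777] R 0.1554 phi 11.57 F [-1.3 -1.7  6.7] M [-0.53  0.3  -0.25]
tangential F on tool (cw +) -1.45
0.05 slide [-0.046  0.255] turn z -0.573
0.1 slide [-0.078  0.512] turn z -1.146
```

Emit:
servo_tool --turn '[[0, 0, -0.57], [0, 0, -1.15], [0, 0, -1.15]]' --slide '[[-0.046, 0.255, 0], [-0.078, 0.512, 0], [-0.078, 0.512, 0]]' --hand '[0, 0, 0]'

```text
clock: 5.82
tcp_pos: [0.4794, -0.0624, 0.0669]
orientation: [-0.172, 3.136, -0.001]
contact_force: [-2.0, -2.4, 8.4]
grip_width: 0.0233
gripper_force: 43.0
```

Emit:
servo_tool --turn '[[0, 0, -0.57], [0, 0, -1.15], [0, 0, -1.15]]' --slide '[[-0.02, 0.259, 0], [-0.027, 0.517, 0], [-0.027, 0.517, 0]]' --hand '[0, 0, 0]'

```text
clock: 6.2
tcp_pos: [0.4786, -0.0469, 0.0669]
orientation: [-0.014, 3.141, -0.001]
contact_force: [-1.6, -2.6, 8.6]
grip_width: 0.0236
gripper_force: 43.1
```

Emit:
servo_tool --turn '[[0, 0, -0.5], [0, 0, -0.97], [0, 0, -0.97]]' --slide '[[0.006, 0.225, 0], [0.02, 0.44, 0], [0.02, 0.44, 0]]' --hand '[0, 0, 0]'

```text
clock: 6.58
tcp_pos: [0.4791, -0.0338, 0.0669]
orientation: [0.119, 3.139, -0.001]
contact_force: [-1.7, -1.9, 10.0]
grip_width: 0.0238
gripper_force: 43.2
```

Emit:
servo_tool --turn '[[0, 0, 1.15], [0, 0, 2.29], [0, 0, 3.44], [0, 0, 4.58], [0, 0, 4.58], [0, 0, 3.8], [0, 0, 3.21], [0, 0, 3.21]]' --slide '[[-0.014, -0.517, 0.01], [0.022, -1.034, 0.01], [0.11, -1.543, 0.01], [0.248, -2.042, 0.01], [0.248, -2.042, 0.01], [0.151, -1.71, 0.01], [0.09, -1.44, 0.01], [0.09, -1.44, 0.01]]' --hand '[0, 0, 0, 0, 0, 0, 0, 0]'

```text
clock: 7.58
tcp_pos: [0.4815, -0.0765, 0.0669]
orientation: [-0.318, 3.125, -0.001]
contact_force: [-1.1, -3.9, 4.2]
grip_width: 0.0232
gripper_force: 43.1
```

Emit:
servo_tool --turn '[[0, 0, -0.46], [0, 0, -0.46]]' --slide '[[-0.036, 0.204, 0], [-0.036, 0.204, 0]]' --hand '[0, 0]'

```text
clock: 7.82
tcp_pos: [0.4804, -0.0705, 0.067]
orientation: [-0.256, 3.131, -0.001]
contact_force: [-0.2, -2.9, 5.6]
grip_width: 0.0234
gripper_force: 43.1
```

Emit:
servo_tool --turn '[[0, 0, -0.57], [0, 0, -0.57]]' --slide '[[-0.034, 0.257, 0], [-0.034, 0.257, 0]]' --hand '[0, 0]'

```text
clock: 8.07
tcp_pos: [0.4794, -0.0627, 0.0669]
orientation: [-0.177, 3.136, -0.001]
contact_force: [-0.8, -2.5, 5.8]
grip_width: 0.0232
gripper_force: 43.2
```

Still running at about 2.5 N.

Emit:
servo_tool --turn '[[0, 0, -0.57], [0, 0, -1.03], [0, 0, -1.03]]' --slide '[[-0.02, 0.259, 0], [-0.025, 0.465, 0], [-0.025, 0.465, 0]]' --hand '[0, 0, 0]'

```text
clock: 8.45
tcp_pos: [0.4786, -0.0489, 0.0669]
orientation: [-0.036, 3.141, -0.001]
contact_force: [-1.1, -2.8, 6.0]
grip_width: 0.0235
gripper_force: 43.3
```

Emit:
servo_tool --turn '[[0, 0, -0.57], [0, 0, -1.1], [0, 0, -1.1]]' --slide '[[0.004, 0.258, 0], [0.018, 0.5, 0], [0.018, 0.5, 0]]' --hand '[0, 0, 0]'

```text
clock: 8.82
tcp_pos: [0.4791, -0.0339, 0.0669]
orientation: [0.115, 3.139, -0.001]
contact_force: [-0.7, -3.8, 8.2]
grip_width: 0.0236
gripper_force: 43.4
```

Emit:
servo_tool --turn '[[0, 0, 1.15], [0, 0, 2.29], [0, 0, 3.44], [0, 0, 4.58], [0, 0, 4.58], [0, 0, 4.1], [0, 0, 3.67], [0, 0, 3.67]]' --slide '[[-0.014, -0.517, 0.01], [0.022, -1.034, 0.01], [0.11, -1.543, 0.01], [0.248, -2.042, 0.01], [0.248, -2.042, 0.01], [0.185, -1.835, 0.01], [0.135, -1.645, 0.01], [0.135, -1.645, 0.01]]' --hand '[0, 0, 0, 0, 0, 0, 0, 0]'

```text
clock: 9.82
tcp_pos: [0.483, -0.083, 0.067]
orientation: [0.388, -3.117, 0.001]
contact_force: [-1.6, -4.5, 3.2]
grip_width: 0.0235
gripper_force: 43.2
```

Emit:
servo_tool --turn '[[0, 0, -0.46], [0, 0, -0.46]]' --slide '[[-0.044, 0.202, 0], [-0.044, 0.202, 0]]' --hand '[0, 0]'

```text
clock: 10.07
tcp_pos: [0.4816, -0.077, 0.067]
orientation: [0.326, -3.124, 0.001]
contact_force: [-1.7, -5.6, 3.3]
grip_width: 0.0235
gripper_force: 43.3
```

Emit:
servo_tool --turn '[[0, 0, -0.46], [0, 0, -0.46]]' --slide '[[-0.036, 0.204, 0], [-0.036, 0.204, 0]]' --hand '[0, 0]'

```text
clock: 10.32
tcp_pos: [0.4806, -0.0716, 0.067]
orientation: [0.264, -3.13, 0.002]
contact_force: [-0.8, -6.4, 2.1]
grip_width: 0.0233
gripper_force: 42.9
```

Emit:
servo_tool --turn '[[0, 0, -0.34], [0, 0, -0.34]]' --slide '[[-0.023, 0.154, 0], [-0.023, 0.154, 0]]' --hand '[0, 0]'

```text
clock: 10.58
tcp_pos: [0.48, -0.0676, 0.067]
orientation: [0.219, -3.134, 0.003]
contact_force: [-0.7, -8.9, 2.2]
grip_width: 0.0234
gripper_force: 42.8
```

Emit:
servo_tool --turn '[[0, 0, -0.34], [0, 0, -0.34]]' --slide '[[-0.019, 0.154, 0], [-0.019, 0.154, 0]]' --hand '[0, 0]'

```text
clock: 10.82
tcp_pos: [0.4795, -0.0635, 0.067]
orientation: [-0.173, 3.137, -0.005]
contact_force: [-0.0, -10.9, 1.3]
grip_width: 0.0233
gripper_force: 42.7
```

Emit:
servo_tool --turn '[[0, 0, -0.23], [0, 0, -0.23]]' --slide '[[-0.01, 0.103, 0], [-0.01, 0.103, 0]]' --hand '[0, 0]'

```text
clock: 11.08
tcp_pos: [0.4792, -0.0608, 0.067]
orientation: [-0.142, 3.138, -0.005]
contact_force: [-0.3, -11.8, 0.8]
grip_width: 0.0235
gripper_force: 42.8
```

Emit:
servo_tool --turn '[[0, 0, -0.23], [0, 0, -0.23]]' --slide '[[-0.008, 0.103, 0], [-0.008, 0.103, 0]]' --hand '[0, 0]'

```text
clock: 11.32
tcp_pos: [0.4789, -0.0557, 0.067]
orientation: [0.109, -3.139, 0.001]
contact_force: [-0.9, -5.3, 4.2]
grip_width: 0.0231
gripper_force: 43.5
```

Emit:
servo_tool --turn '[[0, 0, 0], [0, 0, 0]]' --slide '[[0, 0, 0], [0, 0, 0]]' --hand '[0, 0]'

```text
clock: 11.58
tcp_pos: [0.4789, -0.0558, 0.067]
orientation: [0.109, -3.139, 0.0]
contact_force: [-1.2, -4.2, 5.1]
grip_width: 0.0234
gripper_force: 43.5
```

The force fell from 11.8 N to about 4 N as the handle jumped ahead, which is a click. I'm letting go, rising and checking the index.

Emit:
servo_tool --turn '[[0, 0, 0], [0, 0, 0], [0, 0, 0], [0, 0, 0], [0, 0, 0], [0, 0, 0], [0, 0, 0], [0, 0, 0]]' --slide '[[0, 0, 0], [0, 0, 0], [0, 0, 0], [0, 0, 0], [0, 0, 1.4], [0, 0, 2.8], [0, 0, 4.2], [0, 0, 4.2]]' --hand '[1, 1, 1, 1, 1, 1, 1, 1]'

```text
clock: 12.58
tcp_pos: [0.4814, -0.0556, 0.1958]
orientation: [-0.115, 3.133, 0.001]
contact_force: [-1.0, 0.1, -0.8]
grip_width: 0.0854
gripper_force: 0.0
```

Run:
```python
from h import *
im,d=r.grab_frame('wrist'); o=r.get_obs(); print(o['tcp_pos'],o['contact_force'],o['grip_width'])
s,_=r.grab_frame('scene')
w0=np.load('w1.npz')['im']; z=cv2.INTER_CUBIC
f=lambda a:cv2.resize(a,(390,290),interpolation=z)
g=f(im); 
cv2.imwrite('pics/w3.png',np.vstack([np.hstack([f(im),f(s[230:300,250:344])]),np.hstack([f(w0[335:415,268:375]),f(im[320:440,240:400])])])[...,::-1])
cv2.imwrite('w3full.png',im[...,::-1])
```

```text
[ 0.48013735 -0.05546715  0.19405667] [-0.81468908 -0.34027424 -1.27158659] 0.08546155582603573
```

View pics/w3.png

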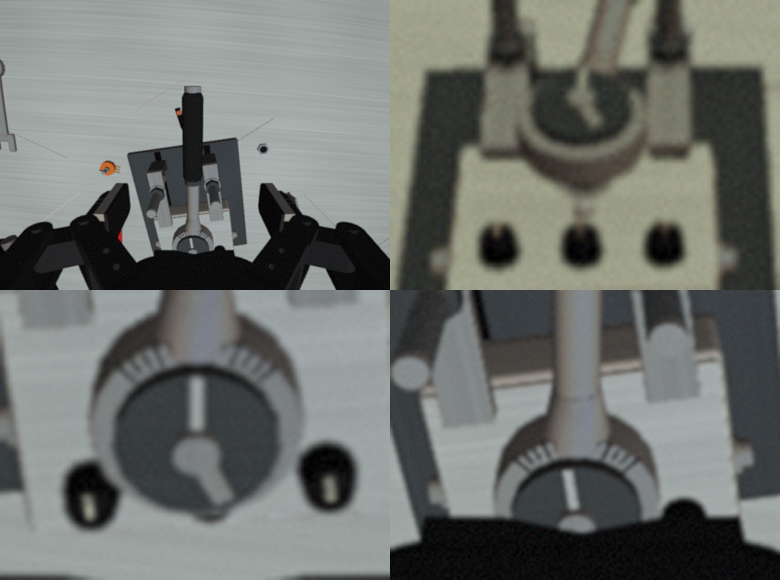

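The wrist crop now shows the index bar at (567,470)–(573,508), tilted off the handle line. Before, it was in line with it. Next is a quick angle measurement.

Run:
```python
from h import *; import json
def ang(c,pts,z):
    vx,vy,x,y=cv2.fitLine(pts.astype(np.float32),cv2.DIST_HUBER,0,.01,.01).ravel()
    if vy<0: vx,vy=-vx,-vy
    d=onz(c,x+vx*8,y+vy*8,z)-onz(c,x-vx*8,y-vy*8,z); return np.arctan2(d[1],d[0])
def m(im,c,bar,zb=.1):
    h=im.max(2)
    u0,v0,u1,v1=bar; b=h[v0:v1,u0:u1].astype(float); P=[]
    for i,row in enumerate(b):
        w=np.clip(row-row.min()-40,0,None); P.append([u0+(w*np.arange(len(w))).sum()/w.sum(),v0+i])
    x0,y0,x1,y1=290,175,350,270
    g=(h[y0:y1,x0:x1]<60).astype(np.uint8); n,l,s,_=cv2.connectedComponentsWithStats(g);l=l==1+s[1:,4].argmax()
    G=[[x0+np.flatnonzero(q).mean(),y0+i] for i,q in enumerate(l) if q.sum()>5]
    print(ang(c,np.array(P),zb),ang(c,np.array(G),.09),len(G))
m(np.load('w1.npz')['im'],json.load(open('w1.json')),(316,361,328,371))
m(cv2.imread('w3full.png')[...,::-1],r.get_calibration('wrist'),(308,396,322,409))
```

```text
0.1313123615118966 0.15405305821990514 95
0.20453472638220155 0.2297094467278792 95
```

The index bar stands at 0.204 rad. The grip line fit in that image was spoiled by the iron tip under the handle. The handle angle from the gripped pose is about 0.065 rad, so the offset is about 0.14 rad: exactly one click.

```bash
python3 -c "
from bench import r
print(r.hand_in())"
```

```text
the job is handed in; nothing more can be done
None
```

I tightened the nut until the clutch clicked once (index bar about 0.14 rad behind the handle, against 0.131 for one click), let go of the wrench, touched nothing else that I could see, and handed the job in; no verdict came back.

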